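Wedge a press-fit instrument housing apart evenly

TASK

Take the wedge from the tool stand and ease the two halves of the aluminium housing apart with its blade, working it down into the two notches of the seam in turn so that the cover comes off its pins evenly (one end never more than 3.5 mm ahead of the other), until the seam stands open by at least 5 mm at both ends and about the same (within 2 mm). Then put the wedge back upright in its slot in the stand. Do not force it: the blade may press on either half with less than 30 N; keep the gripper off the housing, and leave everything else where it is.

Things in the scene. Friction and masses are not known exactly. Their poses are not given: they have to be found in the camera images.
- holder: Steel work holder fixed to the bench (base plate 150 x 160 x 12 mm). On it stands an aluminium housing of two ribbed halves, each 120 mm long, 40 mm thick, 60 mm tall; its top is 72 mm above the bench. Origin: centre of the plate's underside, below the seam. z up, y along the seam towards its left end, x across it. The seam is the plane x = 0, shut or nearly so at the start.
- clamped: The housing half at +x, clamped in the holder: it cannot move. Axes parallel to the holder's. Origin: middle of the seam face, on its underside, 12 mm above the bench.
- cover: The half at -x, tight on press-fit pins. It moves only towards -x (up to 9.6 mm) and stays where left; wedging at one notch swings it about the other notch. Dry friction: about 7.5 N across the seam at the notch, plus 0.5 N per mm/s. Its turn about z from the holder's axes is (left opening - right opening) / 80 mm. Origin: on its underside, seam face, at the right notch.
- clamped_left (a point): Fixed point at the middle of the left notch, on the seam plane, at the housing's flat top. The notch is a slot 22 mm long along the seam and 3 mm wide (plus that end's opening), half in each half, open down to the plate; its mouth has 1.5 mm edges bevelled at 45 degrees. Only the two notches take the blade.
- clamped_right (a point): The same for the right notch, 80 mm from the left one (each 40 mm from the seam's middle).
- cover_left (a point): Point on the cover that coincides with clamped_left when the seam is shut. Its distance from clamped_left towards the holder's -x is the opening of the left end (0 to 1 mm at the start). While wedged, the slot is about 0.9 mm narrower than the blade is thick at the foot of the bevels, as the contacts give a little.
- cover_right (a point): The same for the right end, with clamped_right.
- wedge: Wedge, about 120 g. Black handle 28 (x) x 36 (y) x 70 mm (z); origin at the centre of its underside (shoulder), z up. Steel blade 50 mm down, 14 mm wide (y), tapering evenly from 12 mm thick (x) at the shoulder to 2 mm at the tip. The blade is fixed in line with the handle's y but up to 6.5 mm off its middle along x; how far is not measured. Starts upright in the stand, shoulder on its top.
- stand: Grey tool stand fixed to the bench, 60 (x) x 170 (y) x 60 mm (z), with three through slots 30 (x) x 20 mm (y) in its top at y = -50, 0 and +50 mm of its frame; wedge, nut driver and awl stand in them in any order, the wedge's x along the stand's x within a few degrees. Origin at the centre of its underside.
- nutdriver: round-handled nut driver standing in the tool stand: collar 32 mm across and 6 mm thick, handle 24 mm across, 56 mm tall over the stand; bystander; origin at the middle of the collar's underside, on the stand's top.
- awl: round-handled awl standing in the tool stand, same handle as the nut driver; bystander; origin at the middle of the collar's underside, on the stand's top.
- meter: yellow hand-held meter lying flat, 150 x 75 x 34 mm; bystander. Origin at the centre of its underside.
- board: green circuit board lying flat, 90 x 70 mm, up to 18 mm tall; bystander. Origin at the centre of its underside.
- screwdriver: screwdriver lying flat; bystander.
- sparecap: aluminium cap lying flat, 70 x 50 x 26 mm; bystander. Origin at the centre of its underside.
- mug: white mug, 76 mm across, 90 mm tall; bystander. Origin at the centre of its underside.
- spool: grey spool standing on its flange, 56 mm across, 40 mm tall; bystander. Origin at the centre of its underside.
There are look-alikes about, which are no part of the job. Leave any blue or white look-alike of the wedge alone.

How it is judged:
On the way, in this order (a step that is already met when the one before it is completed fails the run):
1. the wedge is drawn clear of the stand (z of wedge in the frame of stand above 0.115 m), for 0.1 s.
2. both ends of the seam are open by at least 1.8 mm (x of each of cover_left, cover_right in the frame of holder below -0.0018 m), for 0.2 s.
3. both ends of the seam are open by at least 5 mm (x of each of cover_left, cover_right in the frame of holder below -0.005 m), for 0.2 s.
At the end, for the whole second after the job is handed in: The seam is open by at least 5 mm at both notches, the two ends differing by less than 2.4 mm (0.03 rad), and the wedge stands released, at rest and upright in a slot of the stand, its shoulder down on the stand's top (within 6 mm) (all of step 3 and angle between the y axis of cover and the y axis of clamped, either way round below 0.03 rad and z of wedge in the frame of stand between 0.054 and 0.066 m and angle between wedge's own z axis and vertical below 0.15 rad and x of wedge in the frame of stand between -0.012 and 0.012 m and y of wedge in the frame of stand between -0.062 and 0.062 m and linear speed of wedge below 0.02 m/s); the robot touches nothing.
It fails at once if one end of the cover more than 3.5 mm ahead of the other (0.044 rad) (angle between the y axis of cover and the y axis of clamped, either way round above 0.044 rad).
It fails at once if the wedge presses on the cover with more than 30 N (contact force between wedge and cover above 30 N).
It fails at once if the wedge presses on the clamped half with more than 30 N (contact force between wedge and clamped above 30 N).
It fails at once if the gripper or arm pushes on the housing or its holder (contact force between any of the arm, the fingers and holder above 3 N).
It fails at once if a bystander is moved by more than 25 mm (distance of any of nutdriver, awl, meter, board, screwdriver, sparecap, mug, spool from where it was at the start of the episode above 0.025 m).
It also fails if it takes over 72 s, if anything falls off the work surface, if the arm or the gripper's body presses on something with over 40 N, if the wrist force passes 120 N, or if a joint passes its speed limit or range.

ROBOT

A 7-joint arm with a two-finger parallel gripper is mounted at the origin on the work surface. World frame = base frame: x ahead of the robot, y to its left, z up, the work surface at z = 0. Lengths are in m, angles in rad, forces in N, time in s.
With the tool pointing down it reaches from about 0.425 to 0.925 m from the base axis. Payload 6.8 kg.
Tool frame: the origin (TCP) lies on the centre line of the jaws, within the pads' length; the fingertips stand 8 mm ahead of it and the grasp point (between the pads) lies 11 mm behind it; z points along the fingers, y is the line along which they close (so a half turn about z gives the same grasp; the last joint's range is limited). The gripper opens to 88 mm and grips with 3 to 60 N. Pads are 20 mm wide; open, the fingers measure 115 mm over their backs; the gripper's body (75 mm by 178 mm) begins 61 mm behind the grasp point.
Start: joints at [-1.365, 0.477, 0.022, 1.555, -0.011, 1.109, -0.083], TCP at [0.208, 0.642, 0.231] pointing down, gripper open.
Joint ranges: [-2.96, 2.96], [-0.34, 2.1], [-1.41, 1.46], [0.24, 2.44], [-1.37, 4.51], [0.17, 1.92], [-2.96, 2.96]. Speed limits (rad/s): [2.39, 2.39, 3.14, 3.14, 3.14, 3.14, 3.14].

INTERFACE

Orientations are given as a unit quaternion [x, y, z, w].
In Python, from cell import arm gives the robot as it stands. The module is installed in compiled form; this text tells all that it offers.
- The arm moves only by the tool jog_arm, never from a script. Its argument "plan" is a list of rows, each an object of numbers: "x", "y", "z": the shift along the tool's x, y, z in mm; "twist": the turn about the tool's z in rad; "grip": the finger opening in mm, from 0 to 87.8. A call has 1 to 8 rows; each row shifts and turns the commanded pose from where the row before left it, along the tool's axes as they then stand; what a row does not reach is not made up. A row lasts 1/8 s, in which the tool goes at most 62.5 mm and 10.7 degrees, less where a joint would pass 70% of its speed; a pose out of reach is approached as far as the arm can. A call is refused whole if a number of a shift passes 62.5 or a number of a turn 0.188, either way. A call with a gripper value outside its range is refused whole. The fingers move at their own pace and stop on an object; "grip_force" is the grip in N (left out, the last holds). Time passes only in rows, so rows that do not move let the fingers close. It gives the time, the measured TCP pose, the force, the opening and the grip force at its end, in the units of the state.
- arm.get_obs(): the state, without advancing time (a new reading comes with each control period).
- arm.snapshot(name): name is "side" or "top"; returns (picture, depth): 400x640x3 uint8, red, green, blue; 400x640 float32, m along the optical axis (not along the pixel's ray), 0 where there is no reading.
- arm.calibration(name): a dict with "mtx" (3x3 intrinsics, pixels), "R" (3x3) and "t" (3): a world point X has camera coordinates R X + t. Camera axes: x right, y down, z forward; pixel columns grow to the right and rows downward; lengths in m; the calibration is good to about 2 mm. A picture is of the moment at which its call begins. calibration takes no time and is no camera call.
- arm.close_job(): hands the job in; it is judged then, once.
The state is a dict: "t": time; "qpos": joint angles; "joint_velocities": joint speeds; "joint_efforts": joint torques, N m; "tool_pos": TCP position; "tool_rot": TCP orientation; "ft_force": force on the tool from outside, world axes, zero at the start; "torque": the same for the moment, N m; "finger_gap": finger opening in m; "grip_force": force on a finger pad.
Only numpy, scipy, OpenCV 4.12 (cv2) and the standard library are available. Lean on these libraries where they do the work, as an engineer would, in place of code of your own. Each camera call takes 0.05 s, during which the arm holds its last target. There are 200 camera calls.

## Working session

There is one attempt and no reset: what is moved stays moved. The work goes in short steps, Python scripts to look and compute and a tool call to move; the robot and the scene stay as the last step left them, time stands still between calls to the robot, and variables do not carry over. Pictures are saved under pics/ and viewed, at most 10 in all, crops included, and the job is handed in when it is done.

Besides the shell and the picture viewer there is one more tool, called after ">>>" in YAML: its name, and indented under it one key for each argument. jog_arm: Moves the arm, as the interface text tells. Its arguments: {"type":"object","properties":{"plan":{"type":"array","items":{"type":"object","properties":{"x":{"type":"number"},"y":{"type":"number"},"z":{"type":"number"},"twist":{"type":"number"},"grip":{"type":"number"}}}},"grip_force":{"type":"number"}},"required":["plan"]}

```bash
mkdir -p pics; cat > h.py <<'E'
import numpy as np, cv2
from cell import arm
def cloud(name):
    im,d=arm.snapshot(name); c=arm.calibration(name); K=np.array(c['mtx']);R=np.array(c['R']);t=np.array(c['t'])
    v,u=np.mgrid[:d.shape[0],:d.shape[1]]
    P=np.stack([(u-K[0,2])/K[0,0]*d,(v-K[1,2])/K[1,1]*d,d],-1)
    W=(P-t)@R; W[d==0]=np.nan
    return im,d,W
def save(n,im): cv2.imwrite('pics/'+n+'.png',cv2.cvtColor(im,cv2.COLOR_RGB2BGR))
E
python3 - <<'E'
from h import *
for n in('top','side'):
    im,d,W=cloud(n); save(n+'0',im); np.savez('pics/'+n+'0.npz',im=im,W=W)
    c=arm.calibration(n); print(n,c['mtx'],-np.array(c['R']).T@c['t'],np.array(c['R']))
print(arm.get_obs())
E
```

```text
top [[411.98791041   0.         324.76020664]
 [  0.         411.98791041 198.37503819]
 [  0.           0.           1.        ]] [ 0.43961981 -0.0080007   1.12679311] [[ 0.02869227 -0.99956467  0.00687178]
 [-0.98782554 -0.02940551 -0.1527613 ]
 [ 0.15289687 -0.00240505 -0.98823922]]
side [[434.89908259   0.         328.20980493]
 [  0.         434.89908259 196.60679126]
 [  0.           0.           1.        ]] [ 0.12433863 -0.62479399  0.88178995] [[ 0.81517116 -0.57918875  0.00603043]
 [-0.41448846 -0.59057522 -0.69240178]
 [ 0.40459275  0.56192642 -0.72148694]]
{'t': 0.1, 'qpos': array([-1.36511223,  0.47773194,  0.02230823,  1.55630945, -0.01149722,
        1.10930684, -0.08312643]), 'joint_velocities': array([ 0.00062435, -0.00172306,  0.00119038, -0.00489136,  0.00059929,
        0.0004837 , -0.00095146]), 'joint_efforts': array([ 4.22325160e-03, -5.84088528e+01,  1.53996371e+00, -2.73312968e+01,
       -5.42193046e-02,  1.30373056e-02,  4.48430933e-05]), 'tool_pos': array([0.20817525, 0.64155291, 0.22978676]), 'tool_rot': array([ 1.56236363e-01,  9.87719361e-01, -8.10538310e-04, -7.50324653e-05]), 'ft_force': array([ 0.01387342, -0.64509295, -0.29508817]), 'torque': array([ 0.01241568,  0.0038527 , -0.01644756]), 'grip_force': 0.0, 'finger_gap': 0.0874295752408693}
```

View pics/top0.png

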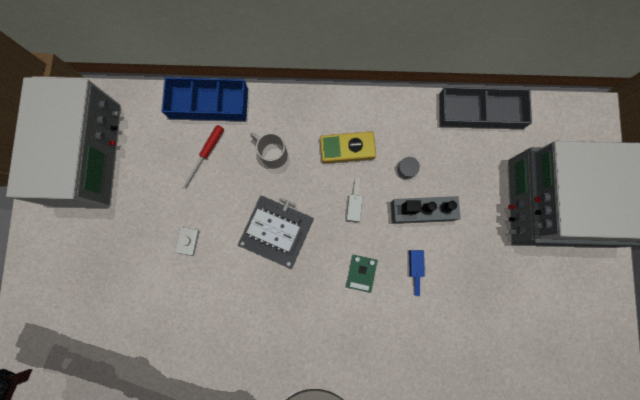

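View pics/side0.png

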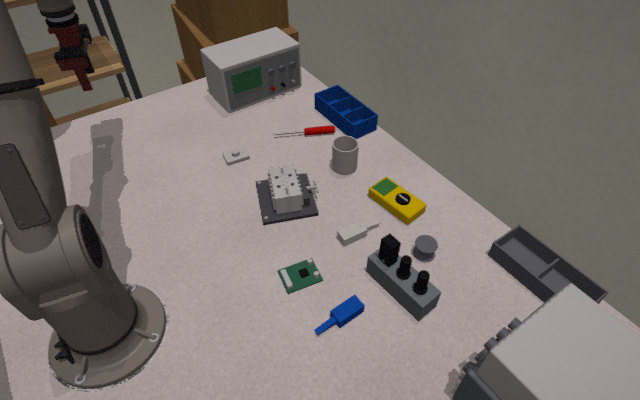

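The only black square-handled tool is in the left slot of the stand, at top (413,207) and side (390,248). The round-handled tools beside it at top (431,208) and (450,207) are the nut driver and the awl. The blue one at top (417,270) and the white one at (354,207) are look-alikes. An enlarged crop should confirm this.

```bash
python3 - <<'E'
from h import *
T=np.load('pics/top0.npz');S=np.load('pics/side0.npz')
def crop(im,u,v,w,h,k): return cv2.resize(im[v:v+h,u:u+w],None,fx=k,fy=k,interpolation=cv2.INTER_CUBIC)
a=crop(T['im'],235,190,80,80,5); b=crop(T['im'],385,185,80,80,5)[:200]; c=crop(S['im'],250,155,80,80,5)[:, :]; 
b2=crop(S['im'],360,228,80,90,5)
out=np.zeros((600,800,3),np.uint8)
out[:300,:400]=a[25:325]; out[:200,400:]=b; out[300:600,:400]=c[25:325]; out[200:600,400:]=b2[:400]
save('crop1',out)
for nm,Z in(('top',T),('side',S)):
    W=Z['W'];im=Z['im'].astype(int)
    def box(c,r): return (abs(W[...,0]-c[0])<r)&(abs(W[...,1]-c[1])<r)
    # table height
    print(nm,'table',np.nanmedian(W[300:330,150:330,2]) )
    for lab,(u,v) in dict(top=dict(st=(425,210),h=(275,231)),side=dict(st=(405,275),h=(287,190)))[nm].items():
        c=W[v,u]; print(lab,c)
        m=box(c,.13)
        for lo,hi in((.005,.02),(.05,.066),(.066,.08),(.09,.14)):
            q=W[m&(W[...,2]>lo)&(W[...,2]<hi)]
            if len(q)>5:
                r=cv2.minAreaRect((q[:,:2]*1000).astype(np.float32)); print(lo,hi,len(q),np.round(r[0],1),np.round(r[1],1),round(r[2],1),'zmed',np.median(q[:,2]).round(4))
E
```

```text
top table -0.0003691455240832327
st [ 0.57859871 -0.26745717  0.08356429]
0.005 0.02 180 [ 576.8 -269.5] [254.6 260.1] 89.0 zmed 0.0064
0.05 0.066 984 [ 585.8 -277.4] [ 60.7 171.7] 4.5 zmed 0.0602
0.066 0.08 82 [ 584.  -272.6] [133.4  37. ] 87.6 zmed 0.0684
0.09 0.14 413 [ 583.4 -272.9] [ 27.9 128.8] 1.8 zmed 0.1172
h [0.51440393 0.11382197 0.07532322]
0.005 0.02 1655 [511.5 117.1] [251.6 240.5] 85.2 zmed 0.0117
0.05 0.066 74 [516.5 117. ] [111.6  80.2] 68.0 zmed 0.0614
0.066 0.08 1246 [517.7 121. ] [119.9  79.2] 68.2 zmed 0.0716
side table 0.0006629839814525633
st [ 0.57845859 -0.28627039  0.07168942]
0.005 0.02 373 [ 571.  -309.4] [229.7 252. ] 81.2 zmed 0.0113
0.05 0.066 1246 [ 584.6 -276.3] [ 63.5 171.1] 4.0 zmed 0.06
0.066 0.08 187 [ 582.5 -273.5] [ 28.3 132.4] 5.0 zmed 0.0716
0.09 0.14 691 [ 582.3 -272.9] [ 30.3 130.1] 2.6 zmed 0.1152
h [0.5087594  0.09621838 0.06196739]
0.005 0.02 1142 [509.9  98.9] [251.8 256.2] 89.5 zmed 0.0122
0.05 0.066 242 [516.3 119.8] [120.1  80.8] 68.1 zmed 0.0593
0.066 0.08 841 [517.1 122.7] [128.8  78.6] 68.7 zmed 0.072
```

View pics/crop1.png

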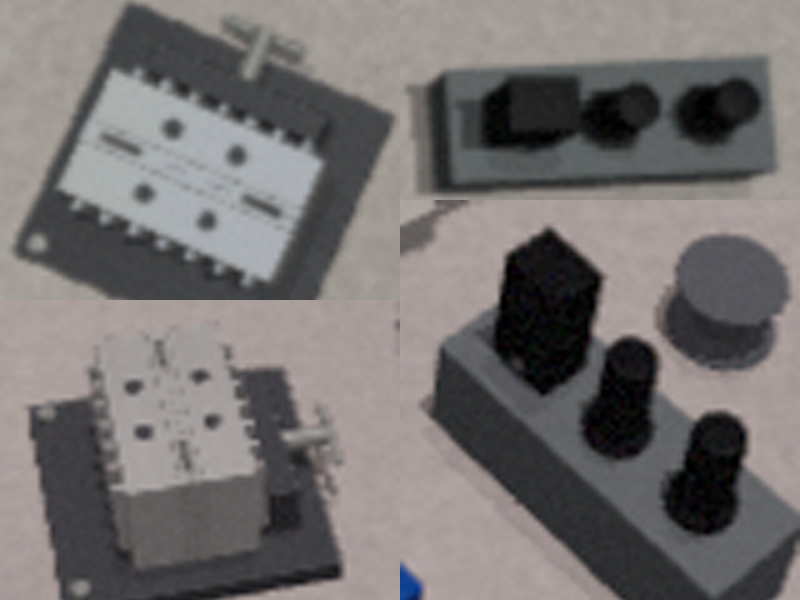

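The crop confirms it: the black square-handled wedge is in the left slot, with the two round-handled tools to its right. The housing's notches show as dark slots at about top (259,224) and (287,236), and the clamp screw sits on the +x side. Next I measure these precisely.

```bash
cat >> h.py <<'E'
def ray(name,uv,z):
    c=arm.calibration(name); K=np.array(c['mtx']);R=np.array(c['R']);t=np.array(c['t'])
    uv=np.atleast_2d(uv); d=np.c_[(uv-K[[0,1],[2,2]])/K[0,0],np.ones(len(uv))]@R; o=-R.T@t
    return o+d*((z-o[2])/d[:,2])[:,None]
E
python3 - <<'E'
from h import *
for nm in('top','side'):
    Z=np.load(f'pics/{nm}0.npz');W=Z['W'];g=Z['im'].astype(float).mean(-1)
    m=(W[...,2]>.122)&(W[...,2]<.14)&(abs(W[...,0]-.582)<.04)&(abs(W[...,1]+.227)<.04)
    q=W[m]; r=cv2.minAreaRect((q[:,:2]*1000).astype(np.float32)); print(nm,'handle',len(q),r,np.median(q[:,2]),(q[:,:2].max(0)+q[:,:2].min(0))/2)
    # slots: dark pixels on the top of housing
    ex=np.array([.927,-.374]);ey=np.array([.374,.927])
    v,u=np.mgrid[:400,:640]; P=ray(nm,np.c_[u.ravel(),v.ravel()],.072)[:,:2]
    rel=P-np.array([.517,.122]); X=(rel@ex).reshape(400,640);Y=(rel@ey).reshape(400,640)
    for s in(1,-1):
        k=(abs(X)<.008)&(abs(Y-s*.04)<.017); k2=(abs(X)<.013)&(abs(Y-s*.04)<.02)
        w=np.where(k,np.clip(np.median(g[k2])-15-g,0,None),0)
        x=(w*X).sum()/w.sum();y=(w*Y).sum()/w.sum(); c=np.array([.517,.122])+x*ex+y*ey
        cov=(w*(X-x)*(Y-y)).sum()/(w*(Y-y)**2).sum()
        print('slot',s,c,'local',x,y,'slope',cov, 'lenstd',np.sqrt((w*(Y-y)**2).sum()/w.sum()))
E
```

```text
top handle 164 ((581.573486328125, -226.83584594726562), (25.25441551208496, 36.545074462890625), 1.6909343004226685) 0.13000698836467933 [ 0.58155215 -0.22652711]
slot 1 [0.53296224 0.15666084] local 0.0018353038037722247 0.03813078896386753 slope -0.019654563948129335 lenstd 0.006026804909797928
slot -1 [0.50335895 0.0828345 ] local 0.0020042394097725337 -0.04144111412414951 slope 0.02666574318431044 lenstd 0.006044181320486295
side handle 207 ((580.1146850585938, -226.19512939453125), (30.092979431152344, 36.535484313964844), 2.1582083702087402) 0.12962038709057286 [ 0.58044605 -0.22632325]
slot 1 [0.53207581 0.16096549] local -0.0005982919785405163 0.0417925910010854 slope -0.008490978579351972 lenstd 0.006752207715661824
slot -1 [0.5016647  0.08592566] local -0.0007245955493642523 -0.039207485898602276 slope -0.0163172979154746 lenstd 0.006817289250020871
```

>>> jog_arm:
  plan:
    - {"x": -38.9, "y": -44.4, "grip": 87}
    - {"x": -38.9, "y": -44.4}
    - {"x": -38.9, "y": -44.4}
    - {"x": -38.9, "y": -44.4}
    - {"x": -38.9, "y": -44.4}
    - {"x": -38.9, "y": -44.4}
    - {"x": -38.9, "y": -44.4}
    - {"x": -38.9, "y": -44.4}

```text
$.plan[0]: bad value
```

>>> jog_arm:
  plan:
    - {"x": -38.9, "y": -44.4, "grip": 87}
    - {"x": -38.9, "y": -44.4}
    - {"x": -38.9, "y": -44.4}
    - {"x": -38.9, "y": -44.4}
    - {"x": -38.9, "y": -44.4}
    - {"x": -38.9, "y": -44.4}
    - {"x": -38.9, "y": -44.4}
    - {"x": -38.9, "y": -44.4}

```text
$.plan[0]: bad value
```

>>> jog_arm:
  plan:
    - {"twist": 0.175}
    - {"twist": 0.175}
    - {"twist": 0.175}
    - {"twist": 0.175}
    - {"twist": 0.175}
    - {"twist": 0.175}
    - {"twist": 0.172}
    - {}

```text
$.plan[0]: bad value
```

>>> jog_arm:
  plan:
    - {"x": -38.9, "y": -44.4, "z": 0, "twist": 0, "grip": 87}
    - {"x": -38.9, "y": -44.4, "z": 0, "twist": 0, "grip": 87}
    - {"x": -38.9, "y": -44.4, "z": 0, "twist": 0, "grip": 87}
    - {"x": -38.9, "y": -44.4, "z": 0, "twist": 0, "grip": 87}
    - {"x": -38.9, "y": -44.4, "z": 0, "twist": 0, "grip": 87}
    - {"x": -38.9, "y": -44.4, "z": 0, "twist": 0, "grip": 87}
    - {"x": -38.9, "y": -44.4, "z": 0, "twist": 0, "grip": 87}
    - {"x": -38.9, "y": -44.4, "z": 0, "twist": 0, "grip": 87}

```text
t: 1.1
tool_pos: [0.395, 0.2062, 0.2306]
tool_rot: [0.156, 0.988, 0.0, 0.0]
ft_force: [1.3, 0.8, 0.1]
finger_gap: 0.087
grip_force: 0.0
```

>>> jog_arm:
  plan:
    - {"x": -38.9, "y": -44.4, "z": 0, "twist": 0, "grip": 87}
    - {"x": -38.9, "y": -44.4, "z": 0, "twist": 0, "grip": 87}
    - {"x": -38.9, "y": -44.4, "z": 0, "twist": 0, "grip": 87}
    - {"x": -38.9, "y": -44.4, "z": 0, "twist": 0, "grip": 87}
    - {"x": -38.9, "y": -44.4, "z": 0, "twist": 0, "grip": 87}
    - {"x": -38.9, "y": -44.4, "z": 0, "twist": 0, "grip": 87}
    - {"x": -38.9, "y": -44.4, "z": 0, "twist": 0, "grip": 87}
    - {"x": -38.9, "y": -44.4, "z": 0, "twist": 0, "grip": 87}

```text
t: 2.1
tool_pos: [0.5816, -0.2272, 0.2303]
tool_rot: [0.156, 0.988, 0.0, -0.0]
ft_force: [-0.0, 0.9, 0.3]
finger_gap: 0.0874
grip_force: 0.0
```

>>> jog_arm:
  plan:
    - {"x": 0, "y": 0, "z": 0, "twist": 0.175, "grip": 87}
    - {"x": 0, "y": 0, "z": 0, "twist": 0.175, "grip": 87}
    - {"x": 0, "y": 0, "z": 0, "twist": 0.175, "grip": 87}
    - {"x": 0, "y": 0, "z": 0, "twist": 0.175, "grip": 87}
    - {"x": 0, "y": 0, "z": 0, "twist": 0.175, "grip": 87}
    - {"x": 0, "y": 0, "z": 0, "twist": 0.175, "grip": 87}
    - {"x": 0, "y": 0, "z": 0, "twist": 0.172, "grip": 87}
    - {"x": 0, "y": 0, "z": 0, "twist": 0, "grip": 87}

```text
t: 3.1
tool_pos: [0.5809, -0.2254, 0.2301]
tool_rot: [0.694, 0.72, -0.0, -0.0]
ft_force: [-0.8, 0.2, -0.2]
finger_gap: 0.0869
grip_force: 0.0
```

```bash
cat >> h.py <<'E'
from scipy.spatial.transform import Rotation as Rn
def st():
    o=arm.get_obs(); R=Rn.from_quat(o['tool_rot']).as_matrix()
    print('t',round(o['t'],2),'pos',np.round(o['tool_pos']*1000,2),'yang(deg)',np.degrees(np.arctan2(R[1,1],R[0,1])).round(2),'tool z',R[:,2].round(3),'F',o['ft_force'].round(1),'gap',round(o['finger_gap']*1000,1))
    return o,R
def to(x,y,z):
    o,R=st(); print('shift mm',np.round(R.T@(np.array([x,y,z])-o['tool_pos'])*1000,1))
E
python3 -c "
from h import *
to(.581,-.2265,.094)"
```

```text
t 3.1 pos [ 580.91 -225.44  230.13] yang(deg) 2.11 tool z [-0.001 -0.    -1.   ] F [-0.8  0.2 -0.2] gap 86.9
shift mm [ -1.    0.2 136.1]
```

>>> jog_arm:
  plan:
    - {"x": -1, "y": 0, "z": 40, "twist": 0, "grip": 80}
    - {"x": 0, "y": 0, "z": 40, "twist": 0, "grip": 80}
    - {"x": 0, "y": 0, "z": 30, "twist": 0, "grip": 80}
    - {"x": 0, "y": 0, "z": 16, "twist": 0, "grip": 80}
    - {"x": 0, "y": 0, "z": 10, "twist": 0, "grip": 60}
    - {"x": 0, "y": 0, "z": 0, "twist": 0, "grip": 40}
    - {"x": 0, "y": 0, "z": 0, "twist": 0, "grip": 20}
    - {"x": 0, "y": 0, "z": 0, "twist": 0, "grip": 20}
  grip_force: 50

```text
t: 4.1
tool_pos: [0.5816, -0.227, 0.0955]
tool_rot: [0.695, 0.719, 0.0, 0.001]
ft_force: [-0.2, 0.1, -0.4]
finger_gap: 0.0431
grip_force: 0.0
```

>>> jog_arm:
  plan:
    - {"x": 0, "y": 0, "z": 0, "twist": 0, "grip": 20}
    - {"x": 0, "y": 0, "z": 0, "twist": 0, "grip": 20}
    - {"x": 0, "y": 0, "z": 0, "twist": 0, "grip": 20}

```text
t: 4.47
tool_pos: [0.5813, -0.2268, 0.0949]
tool_rot: [0.695, 0.719, 0.0, 0.0]
ft_force: [-0.2, 0.2, 2.7]
finger_gap: 0.0275
grip_force: 50.0
```

>>> jog_arm:
  plan:
    - {"x": 0, "y": 0, "z": -20, "twist": 0, "grip": 20}
    - {"x": 0, "y": 0, "z": -40, "twist": 0, "grip": 20}
    - {"x": 0, "y": 0, "z": -40, "twist": 0, "grip": 20}
    - {"x": 0, "y": 0, "z": -50, "twist": 0, "grip": 20}
    - {"x": 0, "y": 0, "z": -60, "twist": 0, "grip": 20}
    - {"x": 0, "y": 0, "z": -60, "twist": 0, "grip": 20}
    - {"x": 0, "y": 0, "z": -50, "twist": 0, "grip": 20}
    - {"x": 0, "y": 0, "z": 0, "twist": 0, "grip": 20}

```text
t: 5.48
tool_pos: [0.5817, -0.2286, 0.4199]
tool_rot: [0.695, 0.719, 0.002, 0.003]
ft_force: [0.5, -0.3, -3.0]
finger_gap: 0.0278
grip_force: 50.0
```

>>> jog_arm:
  plan:
    - {"x": -21, "y": -54, "z": 0, "twist": 0, "grip": 20}
    - {"x": -21, "y": -54, "z": 0, "twist": 0, "grip": 20}
    - {"x": -21, "y": -54, "z": 0, "twist": 0, "grip": 20}
    - {"x": 0, "y": 0, "z": 0, "twist": 0.165, "grip": 20}
    - {"x": 0, "y": 0, "z": 0, "twist": 0.165, "grip": 20}
    - {"x": 0, "y": 0, "z": 0, "twist": 0.165, "grip": 20}
    - {"x": 0, "y": 0, "z": 0, "twist": 0.165, "grip": 20}
    - {"x": 0, "y": 0, "z": 0, "twist": 0, "grip": 20}

```text
t: 6.48
tool_pos: [0.4206, -0.2952, 0.414]
tool_rot: [0.89, 0.456, -0.0, -0.001]
ft_force: [-0.1, -1.7, -0.2]
finger_gap: 0.0276
grip_force: 50.0
```

```bash
cat >> h.py <<'E'
def proj(name,X):
    c=arm.calibration(name); p=(np.atleast_2d(X)@np.array(c['R']).T+c['t'])@np.array(c['mtx']).T
    return p[:,:2]/p[:,2:],p[:,2]
E
python3 - <<'E'
from h import *
o,R=st(); im,d,W=cloud('side'); np.savez('pics/s1.npz',im=im,W=W,d=d)
p=o['tool_pos']; z=np.array([0,0,-1])
uv,dep=proj('side',[p,p+z*.035,p+z*.085]); print(uv,dep)
u,v=uv[1].astype(int); c=im[max(v-55,0):v+55,u-70:u+70]; save('blade1',cv2.resize(c,None,fx=5,fy=5,interpolation=cv2.INTER_CUBIC)); print(u-70,v-55)
E
```

```text
t 6.47 pos [ 420.63 -295.22  413.97] yang(deg) -35.75 tool z [-0.001  0.001 -1.   ] F [-0.1 -1.7 -0.2] gap 27.6
[[360.57471736 200.9849081 ]
 [359.21352391 216.60042793]
 [357.43837363 236.96483282]] [0.64259733 0.66784937 0.70392372]
289 161
```

View pics/blade1.png

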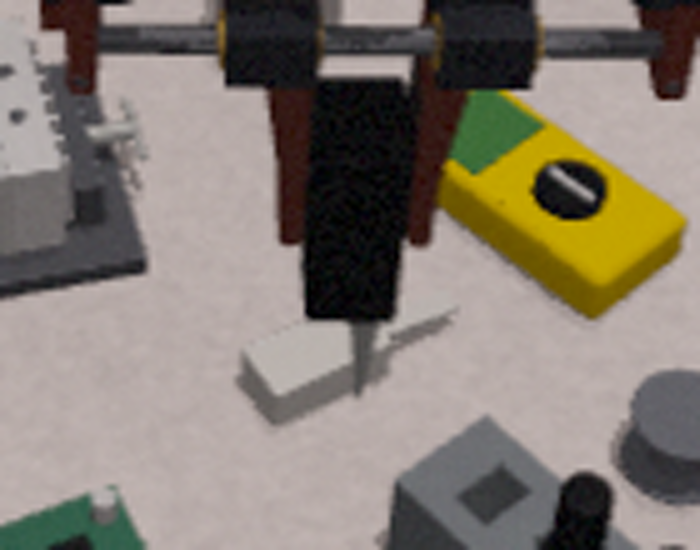

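The view runs along the wedge's y. The handle's bottom edge spans crop x 305–393, and the blade sits right of its middle (about 364 at the shoulder, 358 at the tip), so the blade is about 4.5 mm off towards tool +y. I'll refine this with depth and a projected model.

```bash
cat >> h.py <<'E'
def extent(P,rows):
    h=cv2.convexHull(P.astype(np.float32))[:,0]; out=[]
    for r in rows:
        xs=[]
        for a,b in zip(h,np.roll(h,-1,0)):
            if (a[1]-r)*(b[1]-r)<=0 and a[1]!=b[1]: xs.append(a[0]+(r-a[1])/(b[1]-a[1])*(b[0]-a[0]))
        out.append((min(xs),max(xs)) if xs else (np.nan,np.nan))
    return np.array(out)
def parts(p,R,off,L=.035):
    f=lambda pts: p+np.array(pts)@R.T   # tool frame pts: x=wedge y, y=wedge x, z down
    H=f([(a*.018,b*.014,c) for a in(-1,1) for b in(-1,1) for c in(L-.07,L)])
    B=f([(a*.007,off+b*h,c) for a in(-1,1) for b in(-1,1) for h,c in((.006,L),(.001,L+.05))])
    return H,B
E
python3 - <<'E'
from h import *
o,R=st(); Z=np.load('pics/s1.npz'); d=Z['d']; im=Z['im'].astype(int); g=im.mean(-1)
near=(d>.5)&(d<.8); 
H,B=parts(o['tool_pos'],R,0.0045); H,_=proj('side',H);B,_=proj('side',B)
for nm,P,rows in(('H',H,range(212,221)),('B',B,range(228,240))):
    E=extent(P,rows)
    for r,e in zip(rows,E):
        c=np.where(near[r,335:385])[0]+335
        # subpixel gray edges
        print(nm,r,np.round(e,1),round(e.mean(),2),'| depth',(c.min(),c.max(),(c.min()+c.max())/2) if len(c) else None,'|',g[r,342:376].astype(int) if nm=='B' or r==216 else '')
E
```

```text
t 6.53 pos [ 420.79 -295.2   414.09] yang(deg) -35.63 tool z [-0.001  0.001 -1.   ] F [-0.1 -0.6 -1.2] gap 27.9
H 212 [350.  370.7] 360.32 | depth (np.int64(349), np.int64(369), np.float64(359.0)) | 
H 213 [350.  370.6] 360.28 | depth (np.int64(349), np.int64(369), np.float64(359.0)) | 
H 214 [350.  370.4] 360.24 | depth (np.int64(349), np.int64(369), np.float64(359.0)) | 
H 215 [350.1 370.3] 360.2 | depth (np.int64(349), np.int64(369), np.float64(359.0)) | 
H 216 [350.1 370.2] 360.17 | depth (np.int64(350), np.int64(368), np.float64(359.0)) | [179 178 178 177 177 177 164 100  18   8  11  11  10   6   5   3   8  17
  14  18  15   6  16  13   8   8  63 139 181 179 181 179 177 175]
H 217 [350.2 370.1] 360.13 | depth (np.int64(350), np.int64(368), np.float64(359.0)) | 
H 218 [350.2 370. ] 360.09 | depth (np.int64(350), np.int64(368), np.float64(359.0)) | 
H 219 [350.3 369.9] 360.05 | depth (np.int64(350), np.int64(368), np.float64(359.0)) | 
H 220 [350.3 369.7] 360.01 | depth (np.int64(350), np.int64(368), np.float64(359.0)) | 
B 228 [359.  364.3] 361.64 | depth (np.int64(359), np.int64
[... 1952 characters left out ...]
7 174 173 180 180 177]
B 237 [359.6 361.9] 360.75 | depth (np.int64(360), np.int64(361), np.float64(360.5)) | [146 179 179 179 181 180 180 174 152 117 115 107 107 107 109 105 106 100
  79  81 110 127 132 163 175 178 173 173 175 175 176 177 176 174]
B 238 [359.7 361.7] 360.65 | depth (np.int64(360), np.int64(361), np.float64(360.5)) | [124 166 180 180 179 171 149 118 112 104 107 104 106 106 106 106 105  96
  77 108 157 156 162 178 178 175 174 174 176 176 176 176 174 174]
B 239 [359.7 361.4] 360.56 | depth (np.int64(360), np.int64(361), np.float64(360.5)) | [ 99 135 177 172 146 116 111 109 107 106 106 107 108 105 106 104 116 118
  85 131 174 171 173 177 179 181 178 179 179 179 180 179 178 176]
```

>>> jog_arm:
  plan:
    - {"x": 0, "y": 0, "z": 0, "twist": -0.12, "grip": 20}
    - {"x": 0, "y": 0, "z": 0, "twist": -0.119, "grip": 20}
    - {"x": 57.8, "y": -8.9, "z": 10, "twist": 0, "grip": 20}
    - {"x": 57.8, "y": -8.9, "z": 10, "twist": 0, "grip": 20}
    - {"x": 57.8, "y": -8.9, "z": 10, "twist": 0, "grip": 20}
    - {"x": 57.8, "y": -8.9, "z": 10, "twist": 0, "grip": 20}
    - {"x": 57.8, "y": -8.9, "z": 10, "twist": 0, "grip": 20}
    - {"x": 57.8, "y": -8.9, "z": 10, "twist": 0, "grip": 20}

```text
t: 7.52
tool_pos: [0.5024, 0.0477, 0.3543]
tool_rot: [0.829, 0.56, 0.0, -0.0]
ft_force: [0.4, 0.0, -0.3]
finger_gap: 0.0279
grip_force: 50.0
```

>>> jog_arm:
  plan:
    - {"x": 57.8, "y": -8.9, "z": 10, "twist": 0, "grip": 20}
    - {"x": 57.8, "y": -8.9, "z": 10, "twist": 0, "grip": 20}
    - {"x": 0, "y": 0, "z": 50, "twist": 0, "grip": 20}
    - {"x": 0, "y": 0, "z": 50, "twist": 0, "grip": 20}
    - {"x": 0, "y": 0, "z": 34, "twist": 0, "grip": 20}
    - {"x": 0, "y": 0, "z": 0, "twist": 0, "grip": 20}
    - {"x": 0, "y": 0, "z": 0, "twist": 0, "grip": 20}

```text
t: 8.4
tool_pos: [0.5304, 0.1598, 0.2019]
tool_rot: [0.829, 0.559, 0.001, 0.0]
ft_force: [-0.1, -0.1, 0.0]
finger_gap: 0.0279
grip_force: 50.0
```

```bash
python3 -c "
from h import *
to(.5281,.1606,.175)"
```

```text
t 8.4 pos [530.39 159.78 201.94] yang(deg) -22.06 tool z [ 0.001  0.001 -1.   ] F [-0.1 -0.1  0. ] gap 27.9
shift mm [-0.1 -2.5 26.9]
```

>>> jog_arm:
  plan:
    - {"x": 0, "y": -2.5, "z": 20, "twist": 0, "grip": 20}
    - {"x": 0, "y": 0, "z": 14, "twist": 0, "grip": 20}
    - {"x": 0, "y": 0, "z": 0, "twist": 0, "grip": 20}
    - {"x": 0, "y": 0, "z": 0, "twist": 0, "grip": 20}

```text
t: 8.9
tool_pos: [0.5279, 0.1608, 0.1675]
tool_rot: [0.83, 0.558, 0.001, 0.0]
ft_force: [0.0, 0.4, -1.4]
finger_gap: 0.0276
grip_force: 50.0
```

```bash
python3 - <<'E'
from h import *
o,R=st(); im,d,W=cloud('side'); np.savez('pics/s2.npz',im=im,d=d)
uv,_=proj('side',[o['tool_pos']+R@[0,0.0055,.085]]); u,v=uv[0].astype(int); print(uv)
save('tip1',cv2.resize(im[v-35:v+35,u-45:u+45],None,fx=8,fy=8,interpolation=cv2.INTER_CUBIC)); print(u-45,v-35)
E
```

```text
t 8.9 pos [527.87 160.79 167.51] yang(deg) -22.12 tool z [ 0.001  0.001 -1.   ] F [ 0.   0.4 -1.4] gap 27.6
[[282.05894797 167.64218058]]
237 132
```

View pics/tip1.png

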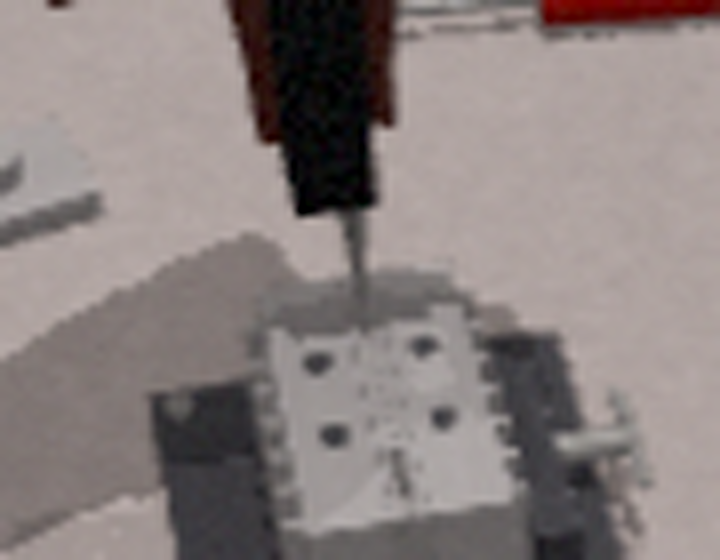

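The tip is at crop (362,325), directly in line with the left notch at about (358,340). The right notch shows at (400,470). I'll check this numerically with the blade columns against the model.

```bash
python3 - <<'E'
from h import *
o,R=st(); Z=np.load('pics/s2.npz'); g=Z['im'].astype(float).mean(-1)
p=np.array([.52787,.16079,.16751])
for off in(.004,.006):
    H,B=parts(p,R,off); B,_=proj('side',B); H,_=proj('side',H)
    rows=range(160,167); E=extent(B,rows).mean(1); print(off,E.round(2), extent(H,range(150,158)).round(1).tolist() if off==.004 else '')
for r in rows:
    s=g[r,272:292]; bg=np.median(np.r_[s[:5],s[-5:]]); w=np.clip(bg-s-6,0,None); w[:4]=0;w[-4:]=0; print(r,round((w*np.arange(272,292)).sum()/w.sum(),2),end=' ')
print()
for r in range(150,158):
    s=255-g[r,262:296]; w=np.clip((180-g[r,264:296])/170,0,1); print(r,(w[:].round(1)).tolist())
E
```

```text
t 8.95 pos [527.86 160.8  167.48] yang(deg) -22.11 tool z [ 0.001  0.001 -1.   ] F [ 0.   0.9 -1. ] gap 27.9
0.004 [280.97 281.07 281.17 281.27 281.37 281.47 281.57] [[272.29998779296875, 284.3999938964844], [272.5, 284.3999938964844], [272.70001220703125, 284.5], [273.0, 284.6000061035156], [273.20001220703125, 284.70001220703125], [273.3999938964844, 284.79998779296875], [273.70001220703125, 284.8999938964844], [273.8999938964844, 285.0]]
0.006 [281.72 281.82 281.92 282.02 282.12 282.21 282.31] 
160 280.78 161 280.83 162 281.04 163 280.95 164 281.08 165 282.39 166 281.46 
150 [0.1, 0.1, 0.1, 0.1, 0.1, 0.1, 0.2, 0.2, 0.8, 1.0, 1.0, 1.0, 1.0, 1.0, 1.0, 1.0, 1.0, 1.0, 1.0, 0.4, 0.1, 0.1, 0.1, 0.1, 0.1, 0.1, 0.1, 0.1, 0.1, 0.1, 0.1, 0.1]
151 [0.1, 0.1, 0.1, 0.1, 0.1, 0.1, 0.1, 0.2, 0.7, 1.0, 1.0, 1.0, 1.0, 1.0, 1.0, 1.0, 1.0, 1.0, 1.0, 0.6, 0.2, 0.1, 0.1, 0.1, 0.1, 0.1, 0.1, 0.1, 0.1, 0.1, 0.1, 0.1]
152 [0.1, 0.1, 0.1, 0.1, 0.1, 0.1, 0.1, 0.1, 0.4, 1.0, 1.0, 1.0, 1.0, 1.0, 1.0, 1.0, 1.0, 1.0, 1.0, 0.6, 0.2, 0.1, 0.1, 0.1, 0.1, 0.1, 0.1, 0.1, 0.1, 0.1, 0.1, 0.1]
153 [0.1, 0.1, 0.1, 0.1, 0.1, 0.1, 0.1, 0.1, 0.5, 1.0, 1.0, 1.0, 1.0, 1.0, 1.0, 1.0, 1.0, 1.0, 1.0, 0.7, 0.3, 0.1, 0.0, 0.1, 0.1, 0.1, 0.1, 0.1, 0.1, 0.1, 0.1, 0.1]
154 [0.1, 0.1, 0.1, 0.1, 0.1, 0.1, 0.1, 0.1, 0.2, 1.0, 1.0, 1.0, 1.0, 1.0, 1.0, 1.0, 1.0, 1.0, 1.0, 0.7, 0.3, 0.1, 0.1, 0.1, 0.1, 0.1, 0.1, 0.1, 0.1, 0.1, 0.1, 0.1]
155 [0.1, 0.1, 0.1, 0.1, 0.1, 0.1, 0.1, 0.1, 0.1, 0.6, 1.0, 1.0, 1.0, 1.0, 1.0, 1.0, 1.0, 1.0, 1.0, 0.7, 0.3, 0.1, 0.1, 0.1, 0.1, 0.1, 0.1, 0.1, 0.1, 0.1, 0.1, 0.1]
156 [0.1, 0.1, 0.1, 0.1, 0.1, 0.1, 0.1, 0.1, 0.1, 0.5, 1.0, 1.0, 1.0, 1.0, 1.0, 1.0, 0.9, 1.0, 1.0, 0.9, 0.4, 0.1, 0.1, 0.1, 0.1, 0.1, 0.1, 0.1, 0.1, 0.1, 0.1, 0.1]
157 [0.1, 0.1, 0.1, 0.1, 0.1, 0.1, 0.1, 0.1, 0.1, 0.4, 1.0, 1.0, 1.0, 1.0, 1.0, 1.0, 1.0, 1.0, 1.0, 0.8, 0.3, 0.1, 0.1, 0.1, 0.1, 0.0, 0.1, 0.1, 0.1, 0.1, 0.1, 0.1]
```

>>> jog_arm:
  plan:
    - {"x": 0, "y": 0.3, "z": 4, "twist": 0, "grip": 20}
    - {"x": 0, "y": 0, "z": 3, "twist": 0, "grip": 20}
    - {"x": 0, "y": 0, "z": 1.5, "twist": 0, "grip": 20}
    - {"x": 0, "y": 0, "z": 1.5, "twist": 0, "grip": 20}
    - {"x": 0, "y": 0, "z": 1, "twist": 0, "grip": 20}
    - {"x": 0, "y": 0, "z": 1, "twist": 0, "grip": 20}
  grip_force: 60

```text
t: 9.7
tool_pos: [0.5275, 0.1606, 0.1546]
tool_rot: [0.83, 0.558, 0.0, 0.0]
ft_force: [-0.3, 0.5, -0.7]
finger_gap: 0.0277
grip_force: 60.0
```

```bash
cat >> h.py <<'E'
n=np.array([.927,-.375,0]); s=np.array([.375,.927,0])
def fs():
    o,R=st(); p=o['tool_pos']*1000; F=o['ft_force']; print('n',round(p@n,2),'s',round(p@s,2),'tip below top',round(157-p[2],2),'Fn',round(F@n,1),'Fs',round(F@s,1),'Fz',round(F[2],1),'tq',o['torque'].round(2))
E
python3 -c "
from h import *
fs()"
```

```text
t 9.7 pos [527.52 160.6  154.6 ] yang(deg) -22.12 tool z [ 0.  0. -1.] F [-0.3  0.5 -0.7] gap 27.7
n 428.78 s 346.69 tip below top 2.4 Fn -0.4 Fs 0.3 Fz -0.7 tq [-0.05  0.07  0.01]
```

>>> jog_arm:
  plan:
    - {"x": 0, "y": 0, "z": 1.25, "twist": 0, "grip": 20}
    - {"x": 0, "y": 0, "z": 1.25, "twist": 0, "grip": 20}
    - {"x": 0, "y": 0, "z": 1.25, "twist": 0, "grip": 20}
    - {"x": 0, "y": 0, "z": 1.25, "twist": 0, "grip": 20}

```text
t: 10.2
tool_pos: [0.5278, 0.1605, 0.1497]
tool_rot: [0.83, 0.558, 0.0, 0.0]
ft_force: [0.4, -0.7, -0.9]
finger_gap: 0.0277
grip_force: 60.0
```

```bash
python3 -c "
from h import *
fs()"
```

```text
t 10.2 pos [527.79 160.55 149.69] yang(deg) -22.12 tool z [ 0.001  0.    -1.   ] F [ 0.4 -0.7 -0.9] gap 27.7
n 429.06 s 346.75 tip below top 7.31 Fn 0.6 Fs -0.5 Fz -0.9 tq [-0.16 -0.19 -0.01]
```

Tip 7.3 mm down with no force, so the blade is in the slot. I'll go on slowly, reading the forces.

>>> jog_arm:
  plan:
    - {"x": 0, "y": 0, "z": 1.25, "twist": 0, "grip": 20}
    - {"x": 0, "y": 0, "z": 1.25, "twist": 0, "grip": 20}
    - {"x": 0, "y": 0, "z": 1.25, "twist": 0, "grip": 20}
    - {"x": 0, "y": 0, "z": 1.25, "twist": 0, "grip": 20}

```text
t: 10.7
tool_pos: [0.528, 0.1609, 0.1454]
tool_rot: [0.83, 0.558, 0.001, -0.0]
ft_force: [-1.5, -0.4, 9.0]
finger_gap: 0.0277
grip_force: 60.0
```

```bash
python3 -c "
from h import *
fs()"
```

```text
t 10.7 pos [527.95 160.86 145.38] yang(deg) -22.12 tool z [ 0.001  0.001 -1.   ] F [-1.5 -0.4  9. ] gap 27.7
n 429.09 s 347.1 tip below top 11.62 Fn -1.2 Fs -0.9 Fz 9.0 tq [-0.21  0.46  0.05]
```

>>> jog_arm:
  plan:
    - {"x": 0, "y": -0.13, "z": 1.25, "twist": 0, "grip": 20}
    - {"x": 0, "y": -0.13, "z": 1.25, "twist": 0, "grip": 20}
    - {"x": 0, "y": -0.13, "z": 1.25, "twist": 0, "grip": 20}
    - {"x": 0, "y": -0.13, "z": 1.25, "twist": 0, "grip": 20}

```text
t: 11.2
tool_pos: [0.5277, 0.1614, 0.1408]
tool_rot: [0.83, 0.558, 0.001, -0.0]
ft_force: [-1.1, 0.6, 10.9]
finger_gap: 0.0277
grip_force: 60.0
```

```bash
python3 -c "
from h import *
fs()"
```

```text
t 11.2 pos [527.71 161.41 140.8 ] yang(deg) -22.11 tool z [ 0.001  0.002 -1.   ] F [-1.1  0.6 10.9] gap 27.7
n 428.66 s 347.51 tip below top 16.2 Fn -1.3 Fs 0.1 Fz 10.9 tq [-0.11  0.43  0.05]
```

>>> jog_arm:
  plan:
    - {"x": 0, "y": -0.13, "z": 1.25, "twist": 0, "grip": 20}
    - {"x": 0, "y": -0.13, "z": 1.25, "twist": 0, "grip": 20}
    - {"x": 0, "y": -0.13, "z": 1.25, "twist": 0, "grip": 20}
    - {"x": 0, "y": -0.13, "z": 1.25, "twist": 0, "grip": 20}
    - {"x": 0, "y": -0.13, "z": 1.25, "twist": 0, "grip": 20}
    - {"x": 0, "y": -0.13, "z": 1.25, "twist": 0, "grip": 20}

```text
t: 11.95
tool_pos: [0.5271, 0.162, 0.1333]
tool_rot: [0.83, 0.558, 0.001, -0.0]
ft_force: [-1.1, 0.8, 10.3]
finger_gap: 0.0277
grip_force: 60.0
```

```bash
python3 -c "
from h import *
fs()"
```

```text
t 11.95 pos [527.08 161.96 133.33] yang(deg) -22.1 tool z [ 0.001  0.002 -1.   ] F [-1.1  0.8 10.3] gap 27.7
n 427.87 s 347.79 tip below top 23.67 Fn -1.4 Fs 0.3 Fz 10.3 tq [ 0.1  0.4 -0. ]
```

>>> jog_arm:
  plan:
    - {"x": 0, "y": 0, "z": -8, "twist": 0, "grip": 20}
    - {"x": 0, "y": 0, "z": -12, "twist": 0, "grip": 20}
    - {"x": 0, "y": 0, "z": -16, "twist": 0, "grip": 20}
    - {"x": -25, "y": 1.2, "z": -2, "twist": 0, "grip": 20}
    - {"x": -35, "y": 0, "z": 0, "twist": 0, "grip": 20}
    - {"x": -20, "y": 0, "z": 0, "twist": 0, "grip": 20}
    - {"x": 0, "y": 0, "z": 0, "twist": 0, "grip": 20}
    - {"x": 0, "y": 0, "z": 0, "twist": 0, "grip": 20}

```text
t: 12.95
tool_pos: [0.4976, 0.0875, 0.1702]
tool_rot: [0.829, 0.559, 0.0, -0.0]
ft_force: [-0.3, -0.5, -1.4]
finger_gap: 0.0275
grip_force: 60.0
```

```bash
python3 - <<'E'
from h import *
fs()
for nm in('top','side'):
    im,d,W=cloud(nm); save(nm+'2',im); g=im.astype(float).mean(-1)
    v,u=np.mgrid[:400,:640]; P=ray(nm,np.c_[u.ravel(),v.ravel()],.072)[:,:2]-np.array([.517,.122]); X=(P@n[:2]).reshape(400,640);Y=(P@s[:2]).reshape(400,640)
    for y in(.04,-.04):
        k=(abs(X)<.008)&(abs(Y-y)<.017); k2=(abs(X)<.013)&(abs(Y-y)<.02)
        w=np.where(k,np.clip(np.median(g[k2])-15-g,0,None),0); print(nm,y,(w*X).sum()/w.sum(),(w*Y).sum()/w.sum(),w.sum())
E
```

```text
t 12.95 pos [497.62  87.52 170.24] yang(deg) -22.07 tool z [ 0.     0.001 -1.   ] F [-0.3 -0.5 -1.4] gap 27.5
n 428.48 s 267.74 tip below top -13.24 Fn -0.1 Fs -0.6 Fz -1.4 tq [-0.04  0.08  0.01]
top 0.04 nan nan 0.0
top -0.04 0.0009626357539092225 -0.04975392407987388 629.3333333333331
side 0.04 nan nan 0.0
side -0.04 -0.0007364034514317399 -0.035481680207272395 71.33333333333347<stdin>:8: RuntimeWarning: invalid value encountered in scalar divide
```

>>> jog_arm:
  plan:
    - {"x": -0.7, "y": 0.6, "z": 4, "twist": 0, "grip": 20}
    - {"x": 0, "y": 0, "z": 4, "twist": 0, "grip": 20}
    - {"x": 0, "y": 0, "z": 3, "twist": 0, "grip": 20}
    - {"x": 0, "y": 0, "z": 1.5, "twist": 0, "grip": 20}
    - {"x": 0, "y": 0, "z": 1.25, "twist": 0, "grip": 20}
    - {"x": 0, "y": 0, "z": 1.25, "twist": 0, "grip": 20}
    - {"x": 0, "y": 0, "z": 1.25, "twist": 0, "grip": 20}
    - {"x": 0, "y": 0, "z": 0, "twist": 0, "grip": 20}

```text
t: 14.05
tool_pos: [0.4975, 0.0856, 0.1538]
tool_rot: [0.83, 0.558, -0.0, -0.0]
ft_force: [0.3, -0.1, -1.4]
finger_gap: 0.0277
grip_force: 60.0
```

```bash
python3 -c "
from h import *
fs()"
```

```text
t 14.05 pos [497.53  85.62 153.84] yang(deg) -22.12 tool z [-0. -0. -1.] F [ 0.3 -0.1 -1.4] gap 27.7
n 429.11 s 265.94 tip below top 3.16 Fn 0.3 Fs 0.0 Fz -1.4 tq [-0.07  0.07  0.06]
```

>>> jog_arm:
  plan:
    - {"x": 0.4, "y": 0, "z": 1.25, "twist": 0, "grip": 20}
    - {"x": 0.4, "y": 0, "z": 1.25, "twist": 0, "grip": 20}
    - {"x": 0, "y": 0, "z": 1.25, "twist": 0, "grip": 20}
    - {"x": 0, "y": 0, "z": 1.25, "twist": 0, "grip": 20}
    - {"x": 0, "y": 0, "z": 1.25, "twist": 0, "grip": 20}
    - {"x": 0, "y": 0, "z": 1.25, "twist": 0, "grip": 20}
    - {"x": 0, "y": -0.1, "z": 1.25, "twist": 0, "grip": 20}

```text
t: 14.92
tool_pos: [0.498, 0.0864, 0.1453]
tool_rot: [0.83, 0.558, 0.0, 0.0]
ft_force: [0.6, 0.2, 1.9]
finger_gap: 0.0278
grip_force: 60.0
```

```bash
python3 -c "
from h import *
fs()"
```

```text
t 14.93 pos [498.04  86.42 145.26] yang(deg) -22.12 tool z [ 0.  0. -1.] F [0.6 0.2 1.9] gap 27.8
n 429.28 s 266.88 tip below top 11.74 Fn 0.5 Fs 0.4 Fz 1.9 tq [-0.17  0.02 -0.03]
```

>>> jog_arm:
  plan:
    - {"x": 0, "y": -0.13, "z": 1.25, "twist": 0, "grip": 20}
    - {"x": 0, "y": -0.13, "z": 1.25, "twist": 0, "grip": 20}
    - {"x": 0, "y": -0.13, "z": 1.25, "twist": 0, "grip": 20}
    - {"x": 0, "y": -0.13, "z": 1.25, "twist": 0, "grip": 20}
    - {"x": 0, "y": -0.13, "z": 1.25, "twist": 0, "grip": 20}
    - {"x": 0, "y": -0.13, "z": 1.25, "twist": 0, "grip": 20}

```text
t: 15.68
tool_pos: [0.4978, 0.0871, 0.1385]
tool_rot: [0.83, 0.558, 0.001, -0.0]
ft_force: [-1.4, 1.0, 10.0]
finger_gap: 0.0277
grip_force: 60.0
```

```bash
python3 -c "
from h import *
fs()"
```

```text
t 15.68 pos [497.8   87.09 138.52] yang(deg) -22.12 tool z [ 0.001  0.001 -1.   ] F [-1.4  1.  10. ] gap 27.7
n 428.8 s 267.4 tip below top 18.48 Fn -1.7 Fs 0.4 Fz 10.0 tq [-0.02  0.46  0.01]
```

>>> jog_arm:
  plan:
    - {"x": 0, "y": -0.13, "z": 1.25, "twist": 0, "grip": 20}
    - {"x": 0, "y": -0.13, "z": 1.25, "twist": 0, "grip": 20}
    - {"x": 0, "y": -0.13, "z": 1.25, "twist": 0, "grip": 20}
    - {"x": 0, "y": -0.13, "z": 1.25, "twist": 0, "grip": 20}
    - {"x": 0, "y": -0.13, "z": 1.25, "twist": 0, "grip": 20}
    - {"x": 0, "y": -0.13, "z": 1.25, "twist": 0, "grip": 20}
    - {"x": 0, "y": -0.13, "z": 1.25, "twist": 0, "grip": 20}

```text
t: 16.55
tool_pos: [0.4971, 0.0875, 0.1299]
tool_rot: [0.83, 0.558, 0.001, -0.0]
ft_force: [-1.6, 0.3, 10.9]
finger_gap: 0.0281
grip_force: 60.0
```

```bash
python3 -c "
from h import *
fs()"
```

```text
t 16.55 pos [497.07  87.55 129.88] yang(deg) -22.11 tool z [ 0.001  0.001 -1.   ] F [-1.6  0.3 10.9] gap 28.1
n 427.95 s 267.55 tip below top 27.12 Fn -1.6 Fs -0.3 Fz 10.9 tq [-0.03  0.44 -0.01]
```

>>> jog_arm:
  plan:
    - {"x": 0, "y": -0.13, "z": 1.25, "twist": 0, "grip": 20}
    - {"x": 0, "y": -0.13, "z": 1.25, "twist": 0, "grip": 20}
    - {"x": 0, "y": -0.13, "z": 1.25, "twist": 0, "grip": 20}
    - {"x": 0, "y": -0.13, "z": 1.25, "twist": 0, "grip": 20}
    - {"x": 0, "y": -0.13, "z": 1.25, "twist": 0, "grip": 20}
    - {"x": 0, "y": -0.13, "z": 1.25, "twist": 0, "grip": 20}
    - {"x": 0, "y": -0.13, "z": 1.25, "twist": 0, "grip": 20}

```text
t: 17.42
tool_pos: [0.4963, 0.0879, 0.1211]
tool_rot: [0.83, 0.558, 0.001, -0.0]
ft_force: [-2.4, 0.4, 10.7]
finger_gap: 0.028
grip_force: 60.0
```

```bash
python3 -c "
from h import *
fs()"
```

```text
t 17.43 pos [496.26  87.87 121.12] yang(deg) -22.12 tool z [ 0.002  0.001 -1.   ] F [-2.4  0.4 10.7] gap 28.0
n 427.08 s 267.55 tip below top 35.88 Fn -2.3 Fs -0.5 Fz 10.7 tq [ 0.01  0.38 -0.07]
```

>>> jog_arm:
  plan:
    - {"x": 0, "y": 0, "z": -8, "twist": 0, "grip": 20}
    - {"x": 0, "y": 0, "z": -14, "twist": 0, "grip": 20}
    - {"x": 0, "y": 0, "z": -16, "twist": 0, "grip": 20}
    - {"x": 0, "y": 0, "z": -10, "twist": 0, "grip": 20}
    - {"x": 25, "y": 0.9, "z": 0, "twist": 0, "grip": 20}
    - {"x": 35, "y": 0, "z": 0, "twist": 0, "grip": 20}
    - {"x": 20, "y": 0, "z": 0, "twist": 0, "grip": 20}
    - {"x": 0, "y": 0, "z": 0, "twist": 0, "grip": 20}

```text
t: 18.42
tool_pos: [0.5264, 0.1631, 0.1676]
tool_rot: [0.829, 0.56, -0.0, 0.0]
ft_force: [-0.3, -0.8, -1.3]
finger_gap: 0.0275
grip_force: 60.0
```

```bash
python3 -c "
from h import *
fs()"
```

```text
t 18.43 pos [526.44 163.12 167.62] yang(deg) -21.93 tool z [-0.    -0.001 -1.   ] F [-0.3 -0.8 -1.3] gap 27.5
n 426.84 s 348.62 tip below top -10.62 Fn 0.0 Fs -0.8 Fz -1.3 tq [-0.12  0.17 -0.04]
```

>>> jog_arm:
  plan:
    - {"x": -1.5, "y": 1.1, "z": 3, "twist": 0, "grip": 20}
    - {"x": 0, "y": 0, "z": 4, "twist": 0, "grip": 20}
    - {"x": 0, "y": 0, "z": 4, "twist": 0, "grip": 20}
    - {"x": 0, "y": 0, "z": 3, "twist": 0, "grip": 20}
    - {"x": 0, "y": 0, "z": 3, "twist": 0, "grip": 20}
    - {"x": 0, "y": 0, "z": 3, "twist": 0, "grip": 20}
    - {"x": 0, "y": 0, "z": 3, "twist": 0, "grip": 20}
    - {"x": 0, "y": 0, "z": 3, "twist": 0, "grip": 20}

```text
t: 19.42
tool_pos: [0.5268, 0.1594, 0.1419]
tool_rot: [0.83, 0.558, 0.0, -0.0]
ft_force: [-1.1, 1.1, -1.5]
finger_gap: 0.028
grip_force: 60.0
```

```bash
python3 -c "
from h import *
fs()"
```

```text
t 19.43 pos [526.77 159.44 141.95] yang(deg) -22.11 tool z [-0.  0. -1.] F [-1.1  1.1 -1.5] gap 28.0
n 428.53 s 345.34 tip below top 15.05 Fn -1.4 Fs 0.6 Fz -1.5 tq [-0.02  0.13  0.  ]
```

>>> jog_arm:
  plan:
    - {"x": 0.8, "y": -0.4, "z": 1.25, "twist": 0, "grip": 20}
    - {"x": 0.8, "y": -0.3, "z": 1.25, "twist": 0, "grip": 20}
    - {"x": 0, "y": 0, "z": 1.25, "twist": 0, "grip": 20}
    - {"x": 0, "y": 0, "z": 1.25, "twist": 0, "grip": 20}
    - {"x": 0, "y": 0, "z": 1.25, "twist": 0, "grip": 20}
    - {"x": 0, "y": -0.13, "z": 1.25, "twist": 0, "grip": 20}
    - {"x": 0, "y": -0.13, "z": 1.25, "twist": 0, "grip": 20}
    - {"x": 0, "y": -0.13, "z": 1.25, "twist": 0, "grip": 20}

```text
t: 20.42
tool_pos: [0.5269, 0.1615, 0.133]
tool_rot: [0.83, 0.558, 0.001, -0.0]
ft_force: [-1.7, 0.8, 9.5]
finger_gap: 0.0279
grip_force: 60.0
```

```bash
python3 -c "
from h import *
fs()"
```

```text
t 20.43 pos [526.9  161.48 132.96] yang(deg) -22.12 tool z [ 0.001  0.001 -1.   ] F [-1.7  0.8  9.5] gap 27.9
n 427.89 s 347.28 tip below top 24.04 Fn -1.9 Fs 0.1 Fz 9.5 tq [-0.13  0.6  -0.02]
```

>>> jog_arm:
  plan:
    - {"x": 0, "y": -0.13, "z": 1.25, "twist": 0, "grip": 20}
    - {"x": 0, "y": -0.13, "z": 1.25, "twist": 0, "grip": 20}
    - {"x": 0, "y": -0.13, "z": 1.25, "twist": 0, "grip": 20}
    - {"x": 0, "y": -0.13, "z": 1.25, "twist": 0, "grip": 20}
    - {"x": 0, "y": -0.13, "z": 1.25, "twist": 0, "grip": 20}
    - {"x": 0, "y": -0.13, "z": 1.25, "twist": 0, "grip": 20}
    - {"x": 0, "y": -0.13, "z": 1.25, "twist": 0, "grip": 20}
    - {"x": 0, "y": -0.13, "z": 1.25, "twist": 0, "grip": 20}

```text
t: 21.42
tool_pos: [0.5262, 0.1624, 0.1233]
tool_rot: [0.83, 0.558, 0.001, -0.0]
ft_force: [-2.1, 1.2, 12.0]
finger_gap: 0.0275
grip_force: 60.0
```

>>> jog_arm:
  plan:
    - {"x": 0, "y": -0.13, "z": 1.25, "twist": 0, "grip": 20}
    - {"x": 0, "y": -0.13, "z": 1.25, "twist": 0, "grip": 20}
    - {"x": 0, "y": -0.13, "z": 1.25, "twist": 0, "grip": 20}
    - {"x": 0, "y": -0.13, "z": 1.25, "twist": 0, "grip": 20}
    - {"x": 0, "y": -0.13, "z": 1.25, "twist": 0, "grip": 20}
    - {"x": 0, "y": -0.13, "z": 1.25, "twist": 0, "grip": 20}

```text
t: 22.18
tool_pos: [0.5256, 0.1628, 0.1159]
tool_rot: [0.83, 0.558, 0.001, -0.0]
ft_force: [-3.0, 1.1, 11.4]
finger_gap: 0.0277
grip_force: 60.0
```

```bash
python3 -c "
from h import *
fs()"
```

```text
t 22.18 pos [525.59 162.83 115.88] yang(deg) -22.1 tool z [ 0.002  0.002 -1.   ] F [-3.   1.1 11.4] gap 27.7
n 426.16 s 348.04 tip below top 41.12 Fn -3.2 Fs -0.1 Fz 11.4 tq [0.11 0.62 0.  ]
```

>>> jog_arm:
  plan:
    - {"x": 0, "y": 0, "z": -8, "twist": 0, "grip": 20}
    - {"x": 0, "y": 0, "z": -16, "twist": 0, "grip": 20}
    - {"x": 0, "y": 0, "z": -18, "twist": 0, "grip": 20}
    - {"x": 0, "y": 0, "z": -12, "twist": 0, "grip": 20}
    - {"x": -27, "y": 0.9, "z": 0, "twist": 0, "grip": 20}
    - {"x": -35, "y": 0, "z": 0, "twist": 0, "grip": 20}
    - {"x": -19, "y": 0, "z": 0, "twist": 0, "grip": 20}
    - {"x": 0, "y": 0, "z": 0, "twist": 0, "grip": 20}

```text
t: 23.18
tool_pos: [0.4943, 0.085, 0.1687]
tool_rot: [0.83, 0.557, -0.0, -0.0]
ft_force: [-0.0, -0.0, -0.6]
finger_gap: 0.0279
grip_force: 60.0
```

>>> jog_arm:
  plan:
    - {"x": 0, "y": 0, "z": 0, "twist": 0, "grip": 20}
    - {"x": 0, "y": 0, "z": 0, "twist": 0, "grip": 20}

```text
t: 23.42
tool_pos: [0.4954, 0.0877, 0.1686]
tool_rot: [0.829, 0.559, 0.0, 0.0]
ft_force: [0.1, 0.7, -0.6]
finger_gap: 0.0278
grip_force: 60.0
```

```bash
python3 -c "
from h import *
fs()"
```

```text
t 23.43 pos [495.4   87.72 168.57] yang(deg) -22.02 tool z [ 0.  0. -1.] F [ 0.1  0.7 -0.6] gap 27.8
n 426.34 s 267.09 tip below top -11.57 Fn -0.2 Fs 0.7 Fz -0.6 tq [-0.07  0.06  0.02]
```

>>> jog_arm:
  plan:
    - {"x": 0, "y": 0.6, "z": 5, "twist": 0, "grip": 20}
    - {"x": 0, "y": 0, "z": 5, "twist": 0, "grip": 20}
    - {"x": 0, "y": 0, "z": 5, "twist": 0, "grip": 20}
    - {"x": 0, "y": 0, "z": 5, "twist": 0, "grip": 20}
    - {"x": 0, "y": 0, "z": 5, "twist": 0, "grip": 20}
    - {"x": 0, "y": 0, "z": 5, "twist": 0, "grip": 20}
    - {"x": 0, "y": 0, "z": 5, "twist": 0, "grip": 20}
    - {"x": 0, "y": 0, "z": 4, "twist": 0, "grip": 20}

```text
t: 24.42
tool_pos: [0.4955, 0.0864, 0.1293]
tool_rot: [0.83, 0.558, -0.0, -0.0]
ft_force: [0.5, -0.2, -0.7]
finger_gap: 0.0278
grip_force: 60.0
```

```bash
python3 -c "
from h import *
fs()"
```

```text
t 24.43 pos [495.54  86.37 129.31] yang(deg) -22.11 tool z [-0. -0. -1.] F [ 0.5 -0.2 -0.7] gap 27.8
n 426.98 s 265.89 tip below top 27.69 Fn 0.5 Fs -0.0 Fz -0.7 tq [-0.07  0.05  0.02]
```

>>> jog_arm:
  plan:
    - {"x": 0, "y": 0, "z": 1.5, "twist": 0, "grip": 20}
    - {"x": 0, "y": 0, "z": 1.5, "twist": 0, "grip": 20}
    - {"x": 0, "y": 0, "z": 1.5, "twist": 0, "grip": 20}
    - {"x": 0, "y": 0, "z": 1.25, "twist": 0, "grip": 20}
    - {"x": 0, "y": 0, "z": 1.25, "twist": 0, "grip": 20}
    - {"x": 0, "y": 0, "z": 1.25, "twist": 0, "grip": 20}

```text
t: 25.18
tool_pos: [0.4958, 0.0865, 0.1218]
tool_rot: [0.83, 0.558, 0.0, -0.0]
ft_force: [-1.5, -0.2, 7.7]
finger_gap: 0.028
grip_force: 60.0
```

>>> jog_arm:
  plan:
    - {"x": 0, "y": -0.13, "z": 1.25, "twist": 0, "grip": 20}
    - {"x": 0, "y": -0.13, "z": 1.25, "twist": 0, "grip": 20}
    - {"x": 0, "y": -0.13, "z": 1.25, "twist": 0, "grip": 20}
    - {"x": 0, "y": -0.13, "z": 1.25, "twist": 0, "grip": 20}
    - {"x": 0, "y": -0.13, "z": 1, "twist": 0, "grip": 20}

```text
t: 25.8
tool_pos: [0.4955, 0.0871, 0.1162]
tool_rot: [0.83, 0.558, 0.001, -0.0]
ft_force: [-3.5, 1.5, 10.7]
finger_gap: 0.0277
grip_force: 60.0
```

```bash
python3 -c "
from h import *
fs()"
```

```text
t 25.8 pos [495.47  87.06 116.24] yang(deg) -22.11 tool z [ 0.001  0.001 -1.   ] F [-3.5  1.5 10.7] gap 27.7
n 426.65 s 266.5 tip below top 40.76 Fn -3.8 Fs 0.1 Fz 10.7 tq [0.1  0.72 0.  ]
```

>>> jog_arm:
  plan:
    - {"x": 0, "y": 0, "z": -8, "twist": 0, "grip": 20}
    - {"x": 0, "y": 0, "z": -20, "twist": 0, "grip": 20}
    - {"x": 0, "y": 0, "z": -30, "twist": 0, "grip": 20}
    - {"x": 0, "y": 0, "z": -40, "twist": 0, "grip": 20}
    - {"x": 0, "y": 0, "z": -40, "twist": 0, "grip": 20}
    - {"x": -43.2, "y": 32.9, "z": 0, "twist": 0, "grip": 20}
    - {"x": -43.2, "y": 32.9, "z": 0, "twist": 0, "grip": 20}
    - {"x": -43.2, "y": 32.9, "z": 0, "twist": 0, "grip": 20}

```text
t: 26.8
tool_pos: [0.5374, -0.0718, 0.2536]
tool_rot: [0.829, 0.559, 0.0, -0.0]
ft_force: [0.7, -0.4, -0.7]
finger_gap: 0.0275
grip_force: 60.0
```

>>> jog_arm:
  plan:
    - {"x": -43.2, "y": 32.9, "z": 0, "twist": 0, "grip": 20}
    - {"x": -43.2, "y": 32.9, "z": 0, "twist": 0, "grip": 20}
    - {"x": -43.2, "y": 32.9, "z": 0, "twist": 0, "grip": 20}
    - {"x": 0, "y": 0, "z": 0, "twist": -0.14, "grip": 20}
    - {"x": 0, "y": 0, "z": 0, "twist": -0.14, "grip": 20}
    - {"x": 0, "y": 0, "z": 0, "twist": -0.14, "grip": 20}
    - {"x": 0, "y": 0, "z": 0, "twist": 0, "grip": 20}
    - {"x": 0, "y": 0, "z": 0, "twist": 0, "grip": 20}

```text
t: 27.8
tool_pos: [0.58, -0.2277, 0.2533]
tool_rot: [0.696, 0.718, -0.0, -0.0]
ft_force: [0.8, -0.2, -1.3]
finger_gap: 0.0278
grip_force: 60.0
```

```bash
python3 - <<'E'
from h import *
to(.5813,-.2268,.0955)
out=np.zeros((600,800,3),np.uint8)
for i,(nm,u,v) in enumerate((('top',235,195),('side',250,155))):
    im,d,W=cloud(nm); out[:560,i*400:i*400+400]=cv2.resize(im[v:v+70,u+10:u+60],(400,560),interpolation=cv2.INTER_CUBIC)
save('seam3',out)
E
```

```text
t 27.8 pos [ 580.04 -227.73  253.34] yang(deg) 1.79 tool z [-0.  0. -1.] F [ 0.8 -0.2 -1.3] gap 27.8
shift mm [  0.9   1.4 157.8]
```

View pics/seam3.png

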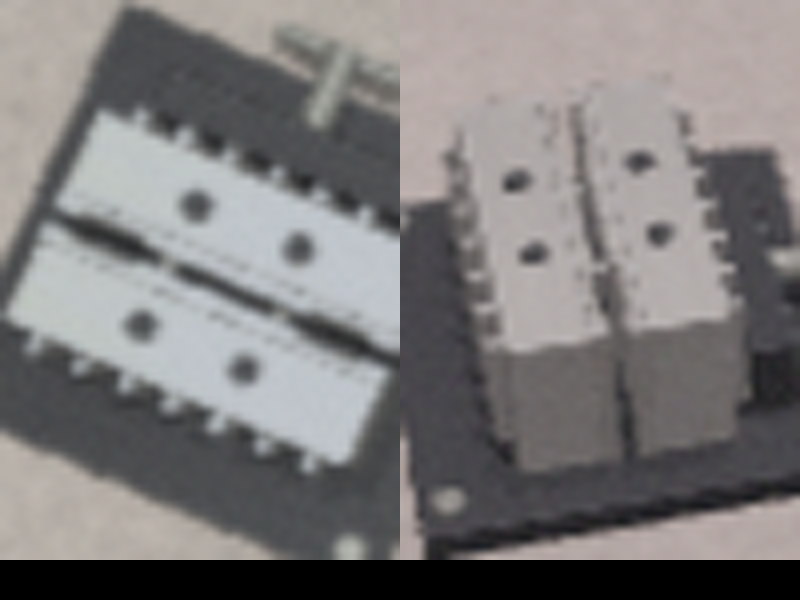

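The seam now stands open as an even dark gap along its whole length in both views. Before letting go of the wedge I'll measure the opening from the hole positions, before against now.

```bash
python3 - <<'E'
from h import *
for nm,pts in(('top',[(269.4,220.6),(282.4,226),(263.8,233.6),(276.4,238.8)]),('side',[(290,167.4),(292.6,177),(276.6,172),(279,182)])):
    A=np.load(f'pics/{nm}0.npz')['im']; B,_,_=cloud(nm)
    a=cv2.cvtColor(A,cv2.COLOR_RGB2GRAY).astype(np.float32); b=cv2.cvtColor(B,cv2.COLOR_RGB2GRAY).astype(np.float32)
    for p in pts:
        def cen(g,p):
            for _ in range(6):
                v,u=np.mgrid[:400,:640]; k=(u-p[0])**2+(v-p[1])**2<3.2**2
                w=np.where(k,np.clip(np.percentile(g[k],75)-20-g,0,None),0); p=np.array([(w*u).sum(),(w*v).sum()])/w.sum()
            return p
        pa=cen(a,p); q=min(((cen(b,pa+np.array([du,dv]))) for du in(-2,0,) for dv in(0,2)),key=lambda c:0)  if 0 else None
        best=None
        t=a[int(pa[1])-5:int(pa[1])+6,int(pa[0])-5:int(pa[0])+6]
        w=b[int(pa[1])-10:int(pa[1])+11,int(pa[0])-10:int(pa[0])+11]
        r=cv2.matchTemplate(w,t,cv2.TM_CCOEFF_NORMED); _,mx,_,l=cv2.minMaxLoc(r)
        pb=cen(b,pa+np.array(l)-5)
        D=(ray(nm,pb,.072)-ray(nm,pa,.072))[0]*1000; print(nm,p,'n',round(D@n,2),'s',round(D@s,2),round(mx,2))
E
```

```text
top (269.4, 220.6) n -0.0 s 0.02 1.0
top (282.4, 226) n -0.02 s -0.02 1.0
top (263.8, 233.6) n -5.87 s 0.57 0.99
top (276.4, 238.8) n -5.5 s -0.02 0.99<stdin>:9: RuntimeWarning: invalid value encountered in divide
Traceback (most recent call last):
IndexError: index -1 is out of bounds for axis 0 with size 0
```

The cover has moved 5.9 and 5.5 mm at its two holes, and the clamped half has not moved. That agrees with about 6 mm from the blade depth, so I return the wedge.

>>> jog_arm:
  plan:
    - {"x": 0.9, "y": 1.4, "z": 40, "twist": 0, "grip": 20}
    - {"x": 0, "y": 0, "z": 25, "twist": 0, "grip": 20}
    - {"x": 0, "y": 0, "z": 0, "twist": 0, "grip": 20}
    - {"x": 0, "y": 0, "z": 0, "twist": 0, "grip": 20}

```text
t: 28.5
tool_pos: [0.5822, -0.2273, 0.1895]
tool_rot: [0.695, 0.719, 0.0, 0.001]
ft_force: [-0.4, 0.9, -0.9]
finger_gap: 0.0277
grip_force: 60.0
```

```bash
python3 -c "
from h import *
to(.5813,-.2268,.0955)"
```

```text
t 28.5 pos [ 582.21 -227.33  189.47] yang(deg) 1.92 tool z [ 0.001 -0.001 -1.   ] F [-0.4  0.9 -0.9] gap 27.7
shift mm [ 0.6 -1.  94. ]
```

>>> jog_arm:
  plan:
    - {"x": 0.5, "y": -0.9, "z": 20, "twist": 0, "grip": 20}
    - {"x": 0, "y": 0, "z": 20, "twist": 0, "grip": 20}
    - {"x": 0, "y": 0, "z": 20, "twist": 0, "grip": 20}
    - {"x": 0, "y": 0, "z": 14, "twist": 0, "grip": 20}
    - {"x": 0, "y": 0, "z": 10, "twist": 0, "grip": 20}
    - {"x": 0, "y": 0, "z": 5, "twist": 0, "grip": 20}
    - {"x": 0, "y": 0, "z": 2, "twist": 0, "grip": 20}
    - {"x": 0, "y": 0, "z": 1, "twist": 0, "grip": 20}

```text
t: 29.5
tool_pos: [0.581, -0.2266, 0.0967]
tool_rot: [0.695, 0.719, 0.0, 0.0]
ft_force: [0.3, 0.4, -0.5]
finger_gap: 0.0274
grip_force: 60.0
```

>>> jog_arm:
  plan:
    - {"x": 0, "y": 0, "z": 1, "twist": 0, "grip": 20}
    - {"x": 0, "y": 0, "z": 0.5, "twist": 0, "grip": 20}
    - {"x": 0, "y": 0, "z": 0, "twist": 0, "grip": 20}

```text
t: 29.88
tool_pos: [0.5807, -0.2264, 0.095]
tool_rot: [0.695, 0.719, 0.0, 0.0]
ft_force: [-0.4, -0.1, -0.8]
finger_gap: 0.0278
grip_force: 60.0
```

>>> jog_arm:
  plan:
    - {"x": 0, "y": 0, "z": 0, "twist": 0, "grip": 32}
    - {"x": 0, "y": 0, "z": 0, "twist": 0, "grip": 50}
    - {"x": 0, "y": 0, "z": 0, "twist": 0, "grip": 70}
    - {"x": 0, "y": 0, "z": 0, "twist": 0, "grip": 80}
    - {"x": 0, "y": 0, "z": 0, "twist": 0, "grip": 80}
    - {"x": 0, "y": 0, "z": 0, "twist": 0, "grip": 80}

```text
t: 30.62
tool_pos: [0.5807, -0.2264, 0.0949]
tool_rot: [0.695, 0.719, 0.0, -0.0]
ft_force: [0.5, -0.3, -0.3]
finger_gap: 0.0782
grip_force: 0.0
```

>>> jog_arm:
  plan:
    - {"x": 0, "y": 0, "z": -20, "twist": 0, "grip": 80}
    - {"x": 0, "y": 0, "z": -40, "twist": 0, "grip": 80}
    - {"x": 0, "y": 0, "z": -50, "twist": 0, "grip": 80}
    - {"x": 0, "y": 0, "z": -50, "twist": 0, "grip": 80}
    - {"x": 50, "y": 0, "z": 0, "twist": 0, "grip": 80}
    - {"x": 50, "y": 0, "z": 0, "twist": 0, "grip": 80}
    - {"x": 50, "y": 0, "z": 0, "twist": 0, "grip": 80}
    - {"x": 0, "y": 0, "z": 0, "twist": 0, "grip": 80}

```text
t: 31.62
tool_pos: [0.5761, -0.0715, 0.2559]
tool_rot: [0.692, 0.722, 0.001, -0.001]
ft_force: [0.6, 0.0, -0.1]
finger_gap: 0.08
grip_force: 0.0
```

```bash
python3 - <<'E'
from h import *
st()
for nm in('side','top'):
    im,d,W=cloud(nm); m=(W[...,2]>.12)&(W[...,2]<.14)&(abs(W[...,0]-.582)<.04)&(abs(W[...,1]+.227)<.03); q=W[m]
    if len(q): print(nm,len(q),np.median(q[:,2]),cv2.minAreaRect((q[:,:2]*1000).astype(np.float32)))
    if nm=='side': save('end',cv2.resize(im[215:325,340:460],None,fx=4,fy=4))
E
```

```text
t 31.62 pos [576.07 -71.52 255.91] yang(deg) 2.37 tool z [ 0.001  0.002 -1.   ] F [ 0.6  0.  -0.1] gap 80.0
side 207 0.12955946852081957 ((579.1071166992188, -226.16778564453125), (28.992717742919922, 37.87775421142578), 3.445086717605591)
top 185 0.12970053760823888 ((580.501220703125, -227.0860595703125), (27.570167541503906, 37.185855865478516), 2.4970619678497314)
```

View pics/end.png

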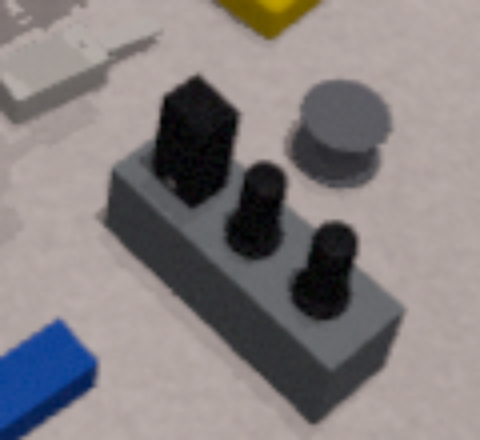

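The wedge stands upright and seated in its slot at crop (197,140), its top at 0.130 m as at the start, with the bystander tools where they were.

```bash
python3 -c "
from cell import arm
print(arm.close_job())"
```

```text
the job is handed in; nothing more can be done
None
```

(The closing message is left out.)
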